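# Ready an inverted bench polisher: clear, spin, lock on

### The arm

A 6-joint arm with a two-finger parallel gripper is mounted at the origin on the work surface. World frame = base frame: x ahead of the robot, y to its left, z up, the work surface at z = 0. Lengths are in m, angles in rad, forces in N, time in s.
With the tool pointing down it reaches from about 0.275 to 0.825 m from the base axis. Payload 4.9 kg.
Tool frame: the origin (TCP) lies midway between the tips of the shut fingers; the grasp point (between the pads) lies 19 mm behind it (bot.grip_depth is the distance from the TCP to the grasp point, in m); z points along the fingers, y is the line along which they close (so a half turn about z gives the same grasp; the last joint's range is limited). The gripper opens to 85 mm and grips with 20 to 120 N. Pads are 22 mm wide; open, the fingers measure 114 mm over their backs; the gripper's body (76 mm by 85 mm) begins 54 mm behind the grasp point. The pads swing forward as they close: fully open they stand 13 mm farther back than shut.
Start: joints at [-1.397, 0.326, -0.193, 1.052, 0, 1.437], TCP at [0.167, -0.524, 0.231] pointing down, gripper open.
Joint ranges: [-2.65, 2.65], [-0.97, 1.79], [-1.3, 1.35], [-1.93, 2.1], [-1.47, 1.37], [-3.14, 3.14]. Speed limits (rad/s): [2.57, 2.57, 3.14, 3.14, 3.14, 3.14].

### API

Orientations are given as a unit quaternion [w, x, y, z].
In Python, from cell import bot gives the robot as it stands. Calls block until the motion is done:
- bot.move_pose(position, orientation): joint-space move of the TCP to a pose.
- bot.move_linear(position, speed=0.15, rotation=None, until_force=None): straight line of the TCP; rotation=None keeps the orientation; speed is the mean speed in m/s. With until_force (N) it stops when the force on the tool has changed by that much, and returns True; else False.
- bot.goto_joints(angles): joint-space move.
- bot.set_gripper(opening, grasp_force=None): opening from 0.0 (shut) to 1.0 (fully open); grasp_force is the grip in N (None keeps the last); returns when the fingers have stopped.
- bot.wait(seconds).
- bot.solve_ik(position, orientation): joint angles nearest the present ones, or None.
- bot.camera(name): name is "scene" or "side" or "wrist"; returns the picture (480x640x3 uint8, red, green, blue); there is no depth.
- bot.calibration(name): a dict with "mtx" (3x3 intrinsics, pixels), "extrinsics" (4x4, takes a point from world to camera coordinates); the wrist camera has in their place "hand_eye" (4x4, takes a point from camera to tool coordinates, whose origin is the TCP and whose axes are the flange's). Camera axes: x right, y down, z forward; pixel columns grow to the right and rows downward; lengths in m; the calibration is good to about 2 mm. A picture is of the moment at which its call begins: read the wrist's pose just before it. calibration takes no time and is no camera call.
A pose or a line that the arm cannot do raises bot.PlanningError and nothing moves.
- bot.close_job(): hands the job in; it is judged then, once.
Trained networks look in the newest picture that a camera, given by its name, has taken for a name from the list of things; names that differ only in an ending like _2 or _b are one class to them, and where a whole thing is asked for, a point or a joint stands for the part that bears it (a point fixed in the world has none). Each returns a list of dicts, best first, with "confidence" (0 to 1); they miss things now and then, are a little off and sometimes report something else, mostly with a low value. They report only what shows in the picture. A call takes as long as a camera call. They do not tell look-alikes from the thing itself.
- bot.search_frame(camera, thing): "bbox" ([left, top, width, height] in pixels, round what is visible of it).
Readings, each from a call of its own:
- bot.read_clock(): time.
- bot.read_joint_positions(): joint angles.
- bot.read_joint_vel(): joint speeds.
- bot.read_joint_efforts(): joint torques, N m.
- bot.read_position(): TCP position.
- bot.read_tool_rot(): TCP orientation.
- bot.read_ft_force(): force on the tool from outside, world axes, zero at the start.
- bot.read_moment(): the same for the moment, N m.
- bot.read_gripper_width(): opening from 0.0 (shut) to 1.0 (fully open).
- bot.read_finger_force(): force on a finger pad.
Only numpy, scipy, OpenCV 4.12 (cv2) and the standard library are available. Lean on these libraries where they do the work, as an engineer would, in place of code of your own. Each camera call takes 0.05 s, during which the arm holds its last target. There are 200 camera calls.

### The job

Make the polisher that is clamped upside down on the bench ready to be run from the bench switch: first put the blue-handled pin spanner left on its lug plate into the green bin, then give the plate a flick by one of its orange lugs so that it spins on freely by itself. Then squeeze the red trigger paddle all the way down and, while holding it down, push the yellow lock-on button on its side fully in; ease the paddle up with the button still pressed until the lock catches and holds both in, and let go. Leave everything else on the bench where it is.

Things in the scene. Friction and masses are not known exactly. Their poses are not given: they have to be found in the camera images.
- machine: Polisher fixed upside down in a bench stand. Origin: centre of the underside of its 130 x 360 x 12 mm base plate, on the bench. Its y axis runs along the tool: lug plate at the +y end (axis at y = +110 mm), black rear handle with the red paddle at the -y end, yellow lock-on button on the +x side. Blue motor y = -40 to +70 mm, top at z = 124 mm.
- cheek (a point): Centre of the top of the grey cheek beside the paddle: machine x = +15 to +27 mm, y = -132 to -88 mm, top at z = 135 mm. The yellow button sticks out of its outer (+x) face. The handle below is 54 mm wide (x = -27 to +27 mm), y = -180 to -30 mm, flat top at z = 111 mm. Outside it the space is free down to the base plate.
- plate (a joint): Angle (rad) of the lug plate about its vertical axis, counter-clockwise from above. Steel disc, 160 mm across, 0.7 kg, nearly free bearing, no end stops, coasts for seconds. At angle 0 its four orange lugs stand at 45, 135, 225 and 315 degrees counter-clockwise from machine x. A flick should leave it coasting untouched at more than 1 rad/s for a moment.
- plate_top (a point): Centre of the lug plate's upper face, on its axis, 152 mm above the bench. The four upright round orange lugs are centred 60 mm from the axis, 18 mm thick and 22 mm tall (tops at 174 mm).
- trigger (a joint): How far the red paddle is pushed down (m): 0 released, 0.014 fully squeezed (stop). It slides straight down against a spring, 4 N at first, 11 N at the stop. The button can go in only with the paddle beyond about 0.011. Locked on, it rests at about 0.008; unlocked it springs back to 0. Squeezing it again frees the lock.
- trigger_top (a point): Centre of the upper face of the red paddle, moving with it: 38 mm across (machine x = -25 to +13 mm), 70 mm long (machine y = -145 to -75 mm). Height 129 mm released, 115 mm fully squeezed, about 121 mm locked.
- lock (a joint): How far the yellow button is pushed in (m): 0 out, 0.010 fully in; spring 1.5 N at first, 4.5 N fully in. With the paddle not fully squeezed it is blocked after about 1.5 mm. Pushed past 0.0075 with the paddle fully squeezed, and the paddle eased up while the button is held in, both stay in (button then at about 0.0075).
- lock_face (a point): Centre of the outer face of the round yellow button, 18 mm across, facing machine +x, moving with it; at rest at machine x = +39, y = -110, z = 125 mm, 12 mm out from the cheek; fully in, 2 mm. With one finger on the paddle inside the cheek and the other outside the button, shifting the hand to machine -x pushes it in.
- spanner: Loose pin spanner, 190 mm long, 12 mm high, about 0.22 kg, lying flat across the lug plate between the lugs. Origin: on its underside and centre line, 85 mm from the handle end; its x axis runs along it to the forked steel head. Blue handle 150 x 20 x 12 mm from x = -85 to +65 mm, grip it near the origin across its 20 mm width; steel head 34 mm wide from x = +63 to +105 mm.
- green_bin: Empty green open-topped bin, fixed, 240 (x) x 150 (y) x 55 mm high, walls and floor 4 mm. Origin: centre of its underside, on the work surface. It stands to the left or to the right of the machine; the like-sized grey bin holding scrap stands on the other side.
- die_block: Bystander, leave alone: ground-steel die block, two 140 x 100 mm plates, 46 mm high. Origin at the centre of its underside.
- pillar: Bystander, leave alone: plain steel guide pillar standing on end, 36 mm thick, 110 mm tall. Origin at the centre of its underside.
- oil_bottle: Bystander, leave alone: white bottle with red cap, 56 mm thick, 150 mm tall. Origin at the centre of its underside.
- pad_stack: Bystander, leave alone: stack of three round abrasive pads lying flat, 125 mm across, 27 mm high. Origin at the centre of its underside.
- mug: Bystander, leave alone: blue mug, 80 mm across, 95 mm tall. Origin at the centre of its underside.
Not all that is in view belongs to the job. Of the things that look like the spanner, the larger one is meant.

How it is judged:
On the way, in this order (a step that is already met when the one before it is completed fails the run):
1. the pin spanner lies in the green bin, let go (x of spanner in the frame of green_bin between -0.1 and 0.1 m and y of spanner in the frame of green_bin between -0.065 and 0.065 m and height (world z) of spanner below 0.045 m and linear speed of spanner below 0.05 m/s and contact force between spanner and the fingers below 0.2 N and contact force between spanner and the arm below 0.2 N), for 0.2 s.
2. the lug plate spins on by itself faster than 1 rad/s, untouched ((velocity of joint plate above 1 rad/s or velocity of joint plate below -1 rad/s) and contact force between machine and the fingers below 0.2 N and contact force between machine and the arm below 0.2 N), for 0.3 s.
3. the trigger paddle is squeezed past 11 mm, the lock button not yet in (value of joint trigger above 0.011 m and value of joint lock below 0.004 m), for 0.1 s.
4. the lock button is pushed in past 6.5 mm with the paddle still squeezed past 10 mm (value of joint lock above 0.0065 m and value of joint trigger above 0.01 m), for 0.1 s.
At the end, for the whole second after the job is handed in: The trigger paddle, let go, is held by its lock 6 to 9.8 mm down with the button more than 6 mm in; the spanner lies at rest in the green bin (its origin within 100 mm by 65 mm of the bin's centre and below 45 mm); the robot touches neither machine nor spanner. The plate may still be coasting (all of step 1 and value of joint trigger between 0.006 and 0.0098 m and value of joint lock above 0.006 m and contact force between machine and the fingers below 0.2 N and contact force between machine and the arm below 0.2 N).
It fails at once if a bystander is moved more than 30 mm (distance of any of die_block, pillar, oil_bottle, pad_stack, mug from where it was at the start of the episode above 0.03 m).
It also fails if it takes over 64 s, if anything falls off the work surface, if the arm or the gripper's body presses on something with over 40 N, if the wrist force passes 120 N, or if a joint passes its speed limit or range.

## Working session

There is one attempt and no reset: what is moved stays moved. The work goes in short steps, each a Python script; the robot and the scene stay as the last script left them, time stands still between calls to the robot, and variables do not carry over. Pictures are saved under pics/ and viewed, at most 10 in all, crops included, and the job is handed in when it is done.

```bash
mkdir -p pics; ls
python3 - <<'E'
from cell import bot
import cv2,numpy as np
for c in ("scene","side"):
    im=bot.camera(c); cv2.imwrite(f"pics/{c}0.png",im[:,:,::-1])
    k=bot.calibration(c); print(c,np.round(k["mtx"],1).tolist(),np.round(k["extrinsics"],3).tolist())
    for t in ("machine","spanner","green_bin","plate","trigger","lock"):
        print(t,[(r["bbox"],round(r["confidence"],2)) for r in bot.search_frame(c,t)][:3])
print(bot.calibration("wrist"),bot.read_tool_rot(),bot.read_clock())
E
```

```text
pics
scene [[596.0, 0.0, 321.9], [0.0, 596.0, 237.4], [0.0, 0.0, 1.0]] [[-0.513, 0.858, -0.009, 0.243], [0.731, 0.432, -0.528, -0.422], [-0.449, -0.278, -0.849, 1.796], [0.0, 0.0, 0.0, 1.0]]
machine [([252.1, 170.8, 131.5, 128.7], 0.68), ([417.1, 207.6, 94.3, 106.1], 0.26)]
spanner [([311.9, 207.1, 65.6, 57.9], 0.85), ([512.1, 289.0, 53.8, 33.5], 0.85)]
green_bin [([417.2, 207.9, 95.2, 107.6], 0.74)]
plate [([318.5, 203.9, 68.4, 61.5], 0.86)]
trigger [([274.1, 174.6, 23.7, 28.0], 0.82)]
lock [([271.9, 193.9, 7.1, 5.1], 0.43)]
side [[515.3, 0.0, 324.4], [0.0, 515.3, 247.3], [0.0, 0.0, 1.0]] [[-0.77, -0.638, -0.017, 0.533], [-0.477, 0.593, -0.649, 0.317], [0.424, -0.491, -0.761, 1.368], [0.0, 0.0, 0.0, 1.0]]
machine [([291.9, 216.7, 113.8, 94.9], 0.79)]
spanner [([297.3, 230.6, 41.8, 46.3], 0.91), ([220.6, 408.5, 50.7, 43.1], 0.68)]
green_bin [([252.4, 322.3, 109.8, 102.0], 0.74)]
plate [([289.4, 231.4, 60.1, 50.5], 0.93)]
trigger [([371.6, 218.5, 19.4, 23.3], 0.63), ([290.5, 217.1, 114.2, 96.1], 0.62), ([288.8, 234.8, 60.5, 47.0], 0.16)]
lock [([297.4, 232.1, 41.3, 44.4], 0.54), ([254.6, 237.3, 13.9, 31.5], 0.24), ([368.3, 216.7, 23.7, 23.7], 0.2)]
{'mtx': array([[381.96857504,   0.        , 315.17406817],
       [  0.        , 381.96857504, 239.66762518],
       [  0.        ,   0.        ,   1.        ]]), 'hand_eye': array([[-1.14683520e-03, -9.65100810e-01, -2.61876139e-01,
         6.65451780e-02],
       [ 9.99999278e-01, -1.01291706e-03, -6.46363952e-04,
        -1.81706529e-04],
       [ 3.58547563e-04, -2.61876691e-01,  9.65101274e-01,
        -1.41830599e-01],
       [ 0.00000000e+00,  0.00000000e+00,  0.00000000e+00,
         1.00000000e+00]])} [2.25207546e-05 9.88181307e-01 1.53289610e-01 5.82187147e-06] 0.7
```

View pics/scene0.png

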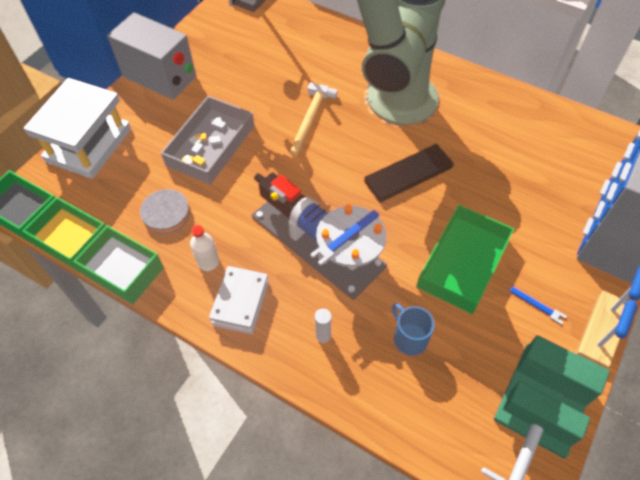

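View pics/side0.png

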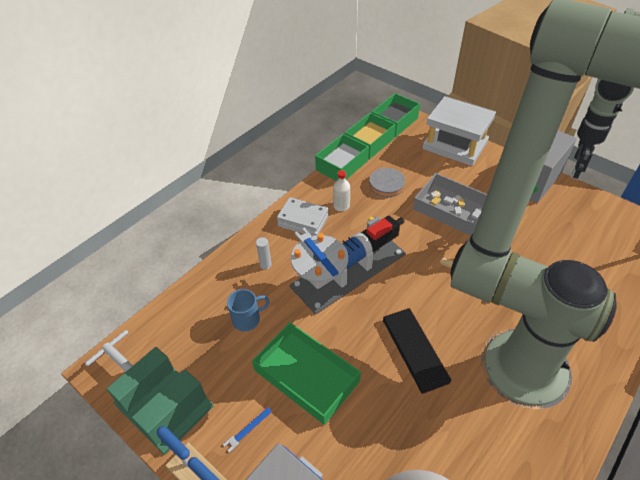

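The meant spanner is the one at scene (345,235), lying on the lug plate. The look-alike at (540,305) is smaller and lies on the bench. I'll compute rough poses, then check from the wrist camera.

```bash
cat > h.py <<'E'
from cell import bot
import cv2,numpy as np
from scipy.spatial.transform import Rotation as R
def quat(a): return [0,float(np.cos(a/2)),float(np.sin(a/2)),0]
def tool():
    q=bot.read_tool_rot(); T=np.eye(4); T[:3,:3]=R.from_quat([q[1],q[2],q[3],q[0]]).as_matrix(); T[:3,3]=bot.read_position(); return T
def cam(c,T=None):   # K, camera->world
    k=bot.calibration(c)
    return k["mtx"],(T@k["hand_eye"] if c=="wrist" else np.linalg.inv(k["extrinsics"]))
def ray(px,z,K,C):
    d=C[:3,:3]@np.linalg.solve(K,[px[0],px[1],1]); o=C[:3,3]; return (o+d*(z-o[2])/d[2])
def proj(P,K,C):
    p=np.linalg.inv(C)[:3]@np.append(P,1); p=K@p; return p[:2]/p[2]
E
python3 - <<'E'
from h import *
for c,pts in dict(scene=dict(plate=(351,235,.152),trig=(286,188,.129),bin=(465,262,.03),h0=(380,214,.16),h1=(318,258,.16),dh=(512,291,.01),dt=(565,320,.01)),
 side=dict(plate=(320,258,.152),trig=(380,229,.129),bin=(307,372,.03),h0=(336,274,.16),h1=(300,233,.16))).items():
    K,C=cam(c)
    for n,(u,v,z) in pts.items(): print(c,n,ray((u,v),z,K,C).round(3))
E
```

```text
scene plate [0.591 0.15  0.152]
scene trig [ 0.541 -0.061  0.129]
scene bin [0.449 0.394 0.03 ]
scene h0 [0.512 0.181 0.16 ]
scene h1 [0.685 0.118 0.16 ]
scene dh [0.453 0.523 0.01 ]
scene dt [0.461 0.657 0.01 ]
side plate [0.581 0.149 0.152]
side trig [ 0.527 -0.061  0.129]
side bin [0.428 0.388 0.03 ]
side h0 [0.508 0.17  0.16 ]
side h1 [0.681 0.119 0.16 ]
```

Run:
```python
from h import *
for z in (.42,.38,.34):
    try: bot.move_pose([.54,.10,z],quat(0.)); break
    except bot.PlanningError as e: print(z,e)
bot.wait(.3)
T=tool(); im=bot.camera("wrist"); np.save("T1.npy",T); cv2.imwrite("pics/w1.png",im[:,:,::-1])
for t in ("spanner","plate","trigger","lock","green_bin"): print(t,[(r["bbox"],round(r["confidence"],2)) for r in bot.search_frame("wrist",t)][:3])
print(T.round(3),bot.read_joint_positions(),bot.read_clock())
```

```text
spanner [([4.1, 238.0, 38.7, 15.4], 0.82), ([243.9, 39.0, 75.1, 190.2], 0.65), ([194.5, 72.7, 337.7, 162.8], 0.36)]
plate [([194.6, 71.8, 153.7, 156.5], 0.89)]
trigger [([422.7, 175.5, 71.0, 43.1], 0.89)]
lock [([461.9, 161.3, 21.9, 13.1], 0.74), ([235.7, 0.0, 31.3, 13.9], 0.66)]
green_bin [([40.7, 171.7, 141.4, 172.5], 0.9)]
[[ 1.   -0.   -0.    0.54]
 [-0.   -1.   -0.    0.1 ]
 [-0.    0.   -1.    0.42]
 [ 0.    0.    0.    1.  ]] [ 4.87160793e-02  2.80850732e-01  2.18720281e-01  1.50863820e+00
 -4.74727123e-05 -3.09289884e+00] 5.0583
```

View pics/w1.png

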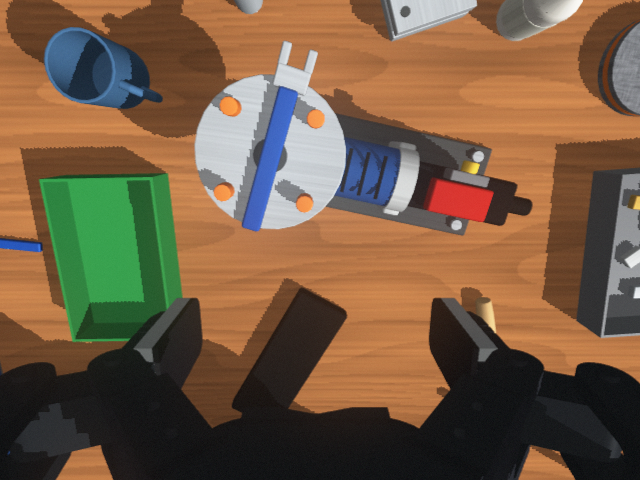

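The wrist view shows the large spanner on the plate, with its handle running from (252,229) to (287,90) and its fork at (297,55). The lugs are at (230,106), (316,118), (224,191) and (305,203). The red paddle is near (459,199), the yellow button is at (470,168) and the green bin is centred near (110,257). The smaller look-alike is at the left edge, (20,243).

Run:
```python
from h import *
im=cv2.imread("pics/w1.png"); K,C=cam("wrist",np.load("T1.npy"))
hsv=cv2.cvtColor(im,cv2.COLOR_BGR2HSV)
def blobs(lo,hi,box,amin):
    m=cv2.inRange(hsv,lo,hi); k=np.zeros_like(m); x0,y0,x1,y1=box; k[y0:y1,x0:x1]=255; m&=k
    n,l,s,c=cv2.connectedComponentsWithStats(m)
    return [(c[i],s[i],(l==i).astype(np.uint8)) for i in range(1,n) if s[i,4]>=amin]
L=blobs((5,170,170),(20,255,255),(195,70,345,235),80)
P=[ray(c,.170,K,C)[:2] for c,s,_ in L]; print("lugs",np.round(P,4)); ctr=np.mean(P,0); print("axis",ctr,[np.linalg.norm(p-ctr).round(4) for p in P])
r=blobs((0,180,120),(4,255,255),(410,160,500,240),300); print([(c,s) for c,s,_ in r])
rc=max(r,key=lambda b:b[1][4]); q=cv2.boxPoints(cv2.minAreaRect(cv2.findContours(rc[2],0,1)[0][0])); 
Q=np.array([ray(p,.129,K,C)[:2] for p in q]); print("paddle",Q.round(4),ray(rc[0],.129,K,C))
y=blobs((22,150,120),(35,255,255),(440,140,500,190),20); print("button",[(c,s,ray(c,.125,K,C).round(4)) for c,s,_ in y])
b=blobs((105,150,80),(125,255,255),(235,60,310,235),300); bc=max(b,key=lambda b:b[1][4])
q=cv2.boxPoints(cv2.minAreaRect(cv2.findContours(bc[2],0,1)[0][0])); S=np.array([ray(p,.164,K,C)[:2] for p in q]); print("handle",q.round(1),S.round(4),S.mean(0))
tc=ray(rc[0],.129,K,C)[:2]; d=ctr-tc; print("axis->paddle dist",np.linalg.norm(d),"yaw dir",np.arctan2(d[1],d[0]))
for p in P: print(np.degrees(np.arctan2(*(p-ctr)[::-1])))
for p in ((41,180),(166,174),(184,318),(76,341)): print("bin rim",ray(p,.055,K,C).round(3))
```

```text
lugs [[0.6344 0.1831]
 [0.623  0.1005]
 [0.551  0.195 ]
 [0.5387 0.1122]]
axis [0.5867784  0.14770212] [np.float64(0.0594), np.float64(0.0595), np.float64(0.0593), np.float64(0.0597)]
[(array([459.99583333, 200.3375    ]), array([ 428,  179,   66,   43, 1920], dtype=int32))]
paddle [[ 0.5242 -0.0283]
 [ 0.5608 -0.0335]
 [ 0.5459 -0.1019]
 [ 0.5087 -0.0981]] [ 0.53530087 -0.06497447  0.129     ]
button [(array([473.21782178, 167.83168317]), array([466, 163,  14,  11, 101], dtype=int32), array([ 0.5716, -0.0778,  0.125 ]))]
handle [[241.9 226.6]
 [279.1  86.2]
 [297.7  91.2]
 [260.5 231.5]] [[0.5131 0.1787]
 [0.6532 0.1353]
 [0.6487 0.1173]
 [0.5076 0.1591]] [0.58066011 0.14761324]
axis->paddle dist 0.2188178886325828 yaw dir 1.3333176326207552
36.59481710466388
-52.5208964893022
127.12336098494461
-143.56695798807195
bin rim [0.551 0.462 0.055]
bin rim [0.559 0.296 0.055]
bin rim [0.351 0.292 0.055]
bin rim [0.314 0.455 0.055]
```

Run:
```python
from h import *
from scipy.optimize import minimize
views=[]
for f,c,T,box in (("scene0","scene",None,(405,195,525,320)),("side0","side",None,(240,310,375,435)),("w1","wrist",np.load("T1.npy"),(30,160,200,300))):
    h=cv2.cvtColor(cv2.imread(f"pics/{f}.png"),cv2.COLOR_BGR2HSV); m=cv2.inRange(h,(45,110,30),(75,255,255)); k=np.zeros_like(m); k[box[1]:box[3],box[0]:box[2]]=1
    views.append((m//255*k,k,*cam(c,T)))
def cost(p,each=False):
    r=R.from_euler("z",p[2]).as_matrix(); out=[]
    for m,k,K,C in views:
        P=[r@[sx*.12,sy*.075,z]+[p[0],p[1],0] for sx in(-1,1) for sy in(-1,1) for z in(0,.055)]
        q=np.array([proj(x,K,C) for x in P]).astype(np.float32)
        s=np.zeros_like(m); cv2.fillConvexPoly(s,(cv2.convexHull(q)*16).round().astype(int),1,shift=4); s*=k
        out.append(1-(s&m).sum()/(s|m).sum())
    return out if each else sum(out)
b=min((minimize(cost,[.44,.385,y],method="Nelder-Mead",options=dict(initial_simplex=[[.44,.385,y],[.46,.385,y],[.44,.405,y],[.44,.385,y+.1]])) for y in(-.1,0,.1)),key=lambda r:r.fun)
print(b.x,cost(b.x,True))
S=np.array([.590,.1447]); a=np.pi-.293
bot.move_pose([*S,.25],quat(a)); bot.set_gripper(.6)
bot.move_linear([*S,.18]); print(bot.move_linear([*S,.1545],speed=.05,until_force=6),bot.read_position())
bot.set_gripper(0,40); print("w",bot.read_gripper_width(),bot.read_finger_force())
bot.move_linear([*S,.25],speed=.12); print("w",bot.read_gripper_width(),bot.read_finger_force(),bot.read_clock())
bot.wait(.1); cv2.imwrite("pics/s2.png",bot.camera("scene")[150:350,230:530,::-1].repeat(2,0).repeat(2,1))
```

```text
[0.43416184 0.38771957 0.01426039] [np.float64(0.050114267058439466), np.float64(0.03686482896047827), np.float64(0.01998229416972308)]
False [0.58994235 0.14468014 0.15434561]
w 0.22390054242349644 40.36545753479004
w 0.22072926806258902 39.90805149078369 11.0417
```

View pics/s2.png

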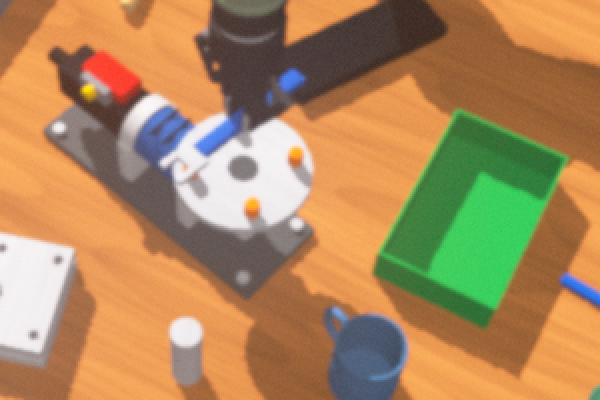

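The spanner is gripped and lifted clear, lying level with its head towards +x. The bin in this crop is at (470,220). Next I'll place the spanner, then look at the plate.

Run:
```python
from h import *
B=[.424,.3875]; a=np.pi+.014
bot.move_pose([*B,.20],quat(a))
bot.move_linear([*B,.04],speed=.15); print(bot.move_linear([*B,.0085],speed=.04,until_force=5),bot.read_position())
bot.set_gripper(.5); bot.wait(.2)
bot.move_linear([*B,.2],speed=.2)
bot.set_gripper(0)
# look at plate and bin
bot.move_pose([.60,.20,.38],quat(np.pi)); bot.wait(.2)
T=tool(); np.save("T3.npy",T); cv2.imwrite("pics/w3.png",bot.camera("wrist")[:,:,::-1]); print(bot.read_clock())
```

```text
False [0.42416607 0.38758403 0.00862346]
18.0833
```

View pics/w3.png

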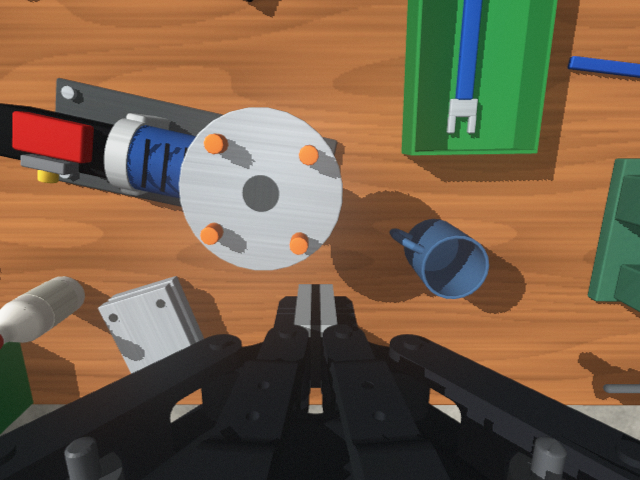

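The spanner lies in the green bin with its head at (463,115). The plate is free, with its lugs at (214,144), (308,155), (211,234) and (299,244). The paddle is at (52,137) and the button at (47,176). Next I'll flick the near-side lug at (308,155).

Run:
```python
from h import *
K,C=cam("wrist",np.load("T3.npy"))
P=np.array([ray(p,.172,K,C)[:2] for p in ((214,144),(308,155),(211,234),(299,244))]); c=P.mean(0)
print(P.round(4),c,np.linalg.norm(P-c,axis=1)); print("paddle",ray((52,137),.129,K,C))
l=c+.064*(P[1]-c)/np.linalg.norm(P[1]-c); u=(l-c)/.064; t=np.array([-u[1],u[0]])
s=l-.045*t; e=l+.10*t; print(s,e,t)
a=np.pi+np.arctan2(t[1],t[0])+np.pi   # tool x along path
a=min((a+k*np.pi for k in range(-4,4)),key=lambda v:abs(v-np.pi))
bot.move_pose([*s,.21],quat(a)); bot.move_linear([*s,.160],speed=.15)
bot.move_linear([*e,.160],speed=.22)
im0=bot.camera("scene"); bot.wait(.1); im1=bot.camera("scene")
cv2.imwrite("pics/s4.png",np.hstack([cv2.resize(i[190:280,300:400,::-1],None,fx=4,fy=4,interpolation=cv2.INTER_CUBIC) for i in (im0,im1)]))
bot.wait(.3); bot.move_linear([*e,.22],speed=.2); print(bot.read_clock())
```

```text
[[0.54   0.1116]
 [0.5495 0.1949]
 [0.6224 0.1031]
 [0.6322 0.186 ]] [0.58603698 0.14891942] [0.05922957 0.05874068 0.05849258 0.05920872]
paddle [ 0.53424146 -0.05952114  0.129     ]
[0.58150474 0.22702485] [0.46792108 0.13689299] [-0.78333554 -0.62159909]
21.05
```

View pics/s4.png

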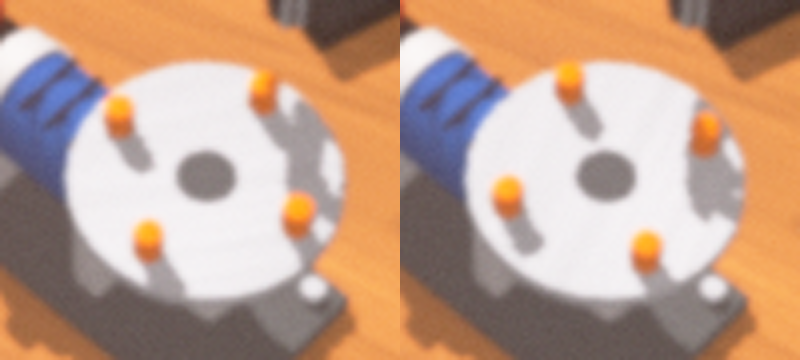

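The plate is coasting: the lugs moved about 40° in 0.15 s (roughly 4–5 rad/s), and the fingers are clear of it. Now a close look at the paddle.

Run:
```python
from h import *
a=np.pi/2-.212
bot.move_pose([.56,-.07,.24],quat(a)); bot.set_gripper(.45); bot.wait(.2)
T=tool(); np.save("T5.npy",T); im=bot.camera("wrist")[:,:,::-1].copy(); cv2.imwrite("pics/w5.png",im)
K,C=cam("wrist",T); h=cv2.cvtColor(im,cv2.COLOR_BGR2HSV)
for n,lo,hi,z in (("red",(0,170,90),(4,255,255),.129),("yel",(22,150,90),(35,255,255),.125)):
    m=cv2.inRange(h,lo,hi); k,l,s,c=cv2.connectedComponentsWithStats(m); 
    for i in np.argsort(-s[1:,4])[:3]+1:
        q=cv2.boxPoints(cv2.minAreaRect(np.argwhere(l==i)[:,::-1].astype(np.float32)))
        print(n,s[i],c[i].round(1),ray(c[i],z,K,C).round(4),[ray(p,z,K,C)[:2].round(4).tolist() for p in q])
print(bot.read_gripper_width(),bot.read_clock(),bot.read_ft_force(),bot.read_joint_positions())
```

```text
red [ 250  185   56  100 5337] [278.1 234.8] [ 0.5357 -0.0633  0.129 ] [[0.5255, -0.0263], [0.561, -0.034], [0.5457, -0.1023], [0.5077, -0.094]]
red [ 596  292   44   43 1438] [620.1 312.9] [ 0.7638 -0.1724  0.129 ] [[0.7471, -0.1521], [0.7771, -0.1586], [0.7773, -0.1927], [0.7463, -0.186]]
red [269 185   1   1   1] [269. 185.] [ 0.5378 -0.029   0.129 ] [[0.5378, -0.029], [0.5378, -0.029], [0.5378, -0.029], [0.5378, -0.029]]
yel [326 232  17  18 273] [334.1 241.1] [ 0.5721 -0.0768  0.125 ] [[0.5679, -0.0693], [0.5788, -0.0716], [0.5764, -0.0837], [0.5654, -0.0813]]
yel [336 230   1   1   1] [336. 230.] [ 0.575  -0.0693  0.125 ] [[0.575, -0.0693], [0.575, -0.0693], [0.575, -0.0693], [0.575, -0.0693]]
yel [341 230   1   1   1] [341. 230.] [ 0.5784 -0.0701  0.125 ] [[0.5784, -0.0701], [0.5784, -0.0701], [0.5784, -0.0701], [0.5784, -0.0701]]
0.45260459792662133 23.5417 [-0.09917838  0.26572243  0.45859053] [-2.55166215e-01  3.47322540e-01 -1.39276084e-01  1.08421720e+00
 -2.05104758e-05  1.52765936e+00]
```

View pics/w5.png

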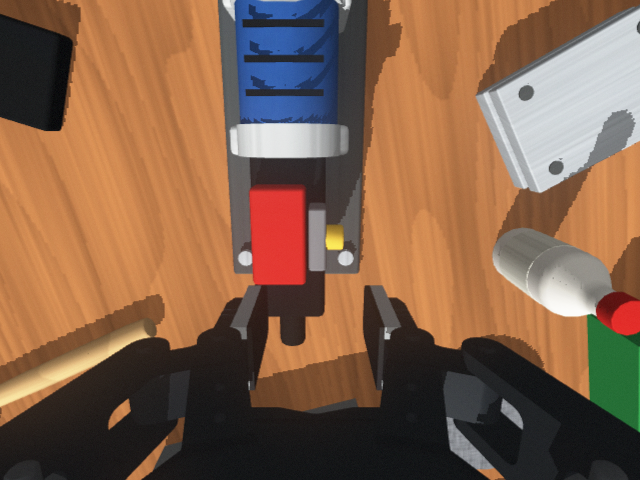

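The view is aligned with the machine. The paddle centre is at (278,235) and matches the wide view. The button's outer face at (343,237) computes to machine x ≈ +38.5 mm, against the given 39. Next is the squeeze.

Run:
```python
from h import *
p=np.array([.5663,-.0709])
bot.move_linear([*p,.160],speed=.15)
f0=bot.read_ft_force()
print(bot.move_linear([*p,.105],speed=.025,until_force=3)); z1=bot.read_position()[2]; print(z1,bot.read_ft_force()-f0)
print(bot.move_linear([*p,z1-.02],speed=.025,until_force=19)); bot.wait(.3); print(bot.read_position(),bot.read_position()[2]-z1,bot.read_ft_force()-f0,bot.read_clock())
cv2.imwrite("pics/w6.png",bot.camera("wrist")[:,:,::-1])
```

```text
True
0.1256874122909164 [ 0.09506914 -0.51680525  3.45766826]
True
[ 0.56638577 -0.07092481  0.11395047] -0.011736939899287868 [-2.76008929 -0.6093968   9.6336982 ] 26.4333
```

View pics/w6.png

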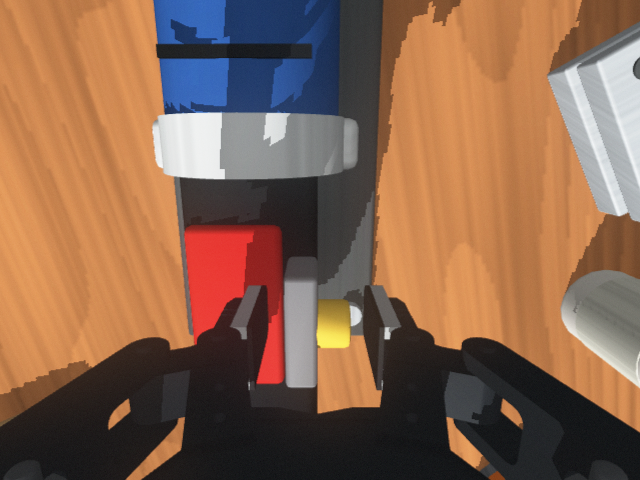

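The inner finger is on the paddle and the outer one is clear of the button at (333,323). About 11 mm is squeezed so far, so I'll press to the stop in small steps and then shift sideways while watching the force.

Run:
```python
from h import *
p=np.array([.5663,-.0709]); ex=np.array([.9776,-.2104]); z=.114
f0=np.array([-.1,.27,.46])
for i in range(10):
    z-=.001; bot.move_linear([*p,z],speed=.02); f=bot.read_ft_force()-f0
    print("down",round(z,4),bot.read_position()[2].round(4),f.round(1))
    if f[2]>20: break
bot.wait(.3)
for i in range(1,9):
    q=p-ex*.001*i; bot.move_linear([*q,z],speed=.02); f=bot.read_ft_force()-f0
    print("side",i,((bot.read_position()[:2]-p)@ex*1e3).round(2),bot.read_position()[2].round(4),(f[:2]@ex).round(2),f[2].round(1),bot.read_gripper_width().round(4))
    if f[:2]@ex>25: break
print(bot.read_clock())
```

```text
down 0.113 0.1141 [-2.3  0.1  9.6]
down 0.112 0.1136 [-2.9  0.6 13.3]
down 0.111 0.1135 [-5.3  0.4 19.6]
down 0.11 0.1134 [-6.5  1.9 26.9]Traceback (most recent call last):
  File "<stdin>", line 11, in <module>
AttributeError: 'float' object has no attribute 'round'
```

Run:
```python
from h import *
p=np.array([.5663,-.0709]); ex=np.array([.9776,-.2104]); z=.111
f0=np.array([-.1,.27,.46])
for i in range(1,22):
    q=p-ex*.001*i; bot.move_linear([*q,z],speed=.03); f=bot.read_ft_force()-f0; w=bot.read_position()
    print("side",i,"%.1f %.4f lat %.2f fz %.1f w %.4f"%((w[:2]-p)@ex*1e3,w[2],f[:2]@ex,f[2],bot.read_gripper_width()))
    if f[:2]@ex>22: break
print(bot.read_clock())
cv2.imwrite("pics/w7.png",bot.camera("wrist")[:,:,::-1])
```

```text
side 1 0.1 0.1136 lat -2.15 fz 16.8 w 0.4498
side 2 -0.0 0.1136 lat -1.44 fz 16.7 w 0.4455
side 3 -0.1 0.1137 lat 1.11 fz 13.8 w 0.4513
side 4 -0.2 0.1137 lat 3.53 fz 11.9 w 0.4512
side 5 -0.2 0.1139 lat 4.89 fz 9.9 w 0.4478
side 6 -0.5 0.1141 lat 6.88 fz 10.8 w 0.4464
side 7 -1.2 0.1142 lat 7.28 fz 10.0 w 0.4504
side 8 -2.1 0.1142 lat 9.21 fz 9.5 w 0.4517
side 9 -3.0 0.1142 lat 8.01 fz 10.3 w 0.4527
side 10 -4.1 0.1142 lat 7.97 fz 9.4 w 0.4569
side 11 -5.1 0.1142 lat 8.64 fz 10.1 w 0.4486
side 12 -6.1 0.1142 lat 7.46 fz 10.9 w 0.4532
side 13 -6.7 0.1143 lat 8.13 fz 9.1 w 0.4512
side 14 -7.5 0.1143 lat 8.54 fz 9.3 w 0.4492
side 15 -8.3 0.1144 lat 8.96 fz 9.6 w 0.4509
side 16 -9.2 0.1144 lat 9.26 fz 8.7 w 0.4534
side 17 -10.0 0.1144 lat 10.03 fz 9.5 w 0.4484
side 18 -10.9 0.1144 lat 10.05 fz 8.9 w 0.4473
side 19 -11.7 0.1144 lat 10.06 fz 8.0 w 0.4504
side 20 -12.7 0.1144 lat 10.94 fz 8.1 w 0.4505
side 21 -13.6 0.1145 lat 11.05 fz 7.2 w 0.4516
33.2833
```

View pics/w7.png

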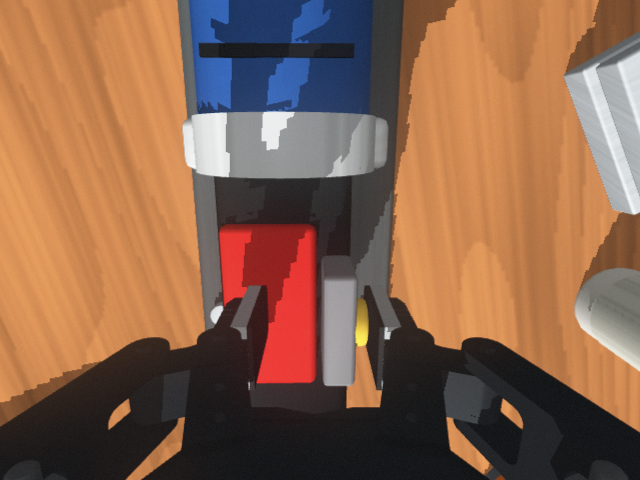

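The paddle is down, and the button at (361,322) is about 7–8 mm in and still moving. I'll press down a bit more and push it to its stop.

Run:
```python
from h import *
p=np.array([.5663,-.0709]); ex=np.array([.9776,-.2104]); z=.1095
f0=np.array([-.1,.27,.46])
for i in range(21,36):
    q=p-ex*.001*i; bot.move_linear([*q,z],speed=.03); f=bot.read_ft_force()-f0; w=bot.read_position()
    print("side",i,"%.1f %.4f lat %.2f fz %.1f w %.4f"%((w[:2]-p)@ex*1e3,w[2],f[:2]@ex,f[2],bot.read_gripper_width()))
    if f[:2]@ex>20: break
bot.wait(.3); print(bot.read_clock(),i)
```

```text
side 21 -13.5 0.1138 lat 8.92 fz 15.0 w 0.4537
side 22 -13.6 0.1139 lat 11.89 fz 13.7 w 0.4456
side 23 -14.0 0.1139 lat 12.66 fz 10.5 w 0.4498
side 24 -14.8 0.1139 lat 13.21 fz 11.6 w 0.4481
side 25 -15.6 0.1140 lat 14.11 fz 10.8 w 0.4481
side 26 -16.3 0.1140 lat 14.51 fz 9.5 w 0.4502
side 27 -16.3 0.1140 lat 17.95 fz 7.1 w 0.4491
side 28 -16.4 0.1140 lat 20.31 fz 4.4 w 0.4499
35.6333 28
```

The button is at its stop: the sideways travel ended at 16.3 mm and the force jumped. Now I'll ease up, then release.

Run:
```python
from h import *
p=np.array([.5663,-.0709]); ex=np.array([.9776,-.2104]); f0=np.array([-.1,.27,.46])
q=p-ex*.028
for z in (.112,.115,.118,.121,.124,.127):
    bot.move_linear([*q,z],speed=.02); f=bot.read_ft_force()-f0; w=bot.read_position()
    print("%.1f %.4f lat %.2f fz %.1f"%((w[:2]-p)@ex*1e3,w[2],f[:2]@ex,f[2]))
bot.wait(.2)
r=p-ex*.002
bot.move_linear([*r,.127],speed=.04); print("free",bot.read_ft_force()-f0)
bot.move_linear([*r,.24],speed=.15); bot.wait(.2)
T=tool(); im=bot.camera("wrist")[:,:,::-1].copy(); cv2.imwrite("pics/w8.png",im); print(bot.read_clock())
K,C=cam("wrist",T); h=cv2.cvtColor(im,cv2.COLOR_BGR2HSV)
for n,lo,hi in (("red",(0,170,90),(4,255,255)),("yel",(22,150,90),(35,255,255))):
    k,l,s,c=cv2.connectedComponentsWithStats(cv2.inRange(h,lo,hi)); print(n,[s[i].tolist() for i in np.argsort(-s[1:,4])[:2]+1])
```

```text
-16.5 0.1163 lat 19.95 fz 3.8
-16.6 0.1190 lat 21.04 fz 1.4
-16.8 0.1209 lat 23.42 fz -7.6
-17.0 0.1232 lat 25.42 fz -11.5
-17.1 0.1261 lat 24.97 fz -12.1
-17.4 0.1287 lat 24.43 fz -14.7
free [-0.1240765  -0.28532521 -1.16573911]
39.5583
red [[246, 185, 56, 97, 5055], [593, 293, 47, 44, 1530]]
yel [[321, 237, 3, 13, 34], [302, 235, 2, 14, 16]]
```

View pics/w8.png

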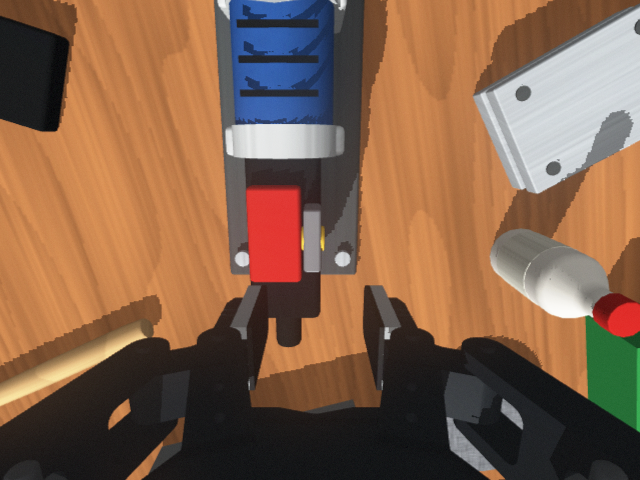

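The button stays in, with only about 3 px (~2–4 mm) showing at (322,243). The paddle's image is 3% shorter, which fits about 8 mm down, so the lock has caught. Nothing is touching the machine, so I'm handing in.

```bash
python3 -c "
from cell import bot
print(bot.close_job())"
```

```text
the job is handed in; nothing more can be done
None
```

I handed the job in at about 40 s on the robot's clock: the spanner is in the green bin, the plate was spinning freely after the flick, and the paddle and button looked locked in on the last wrist picture; no verdict was shown.

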